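# Release the cam lock and push the jar carrier home

### The job

The jar carrier on the lidding jig is held back by an eccentric cam. With the fingertips only, gripping and lifting nothing, push the cam's handle round to the cam's low point, where the handle points over the green mark; only then push the orange block of the carrier forward until the carrier is fully home, bringing its jar into the blue V-block. The jar stays standing in its nest, and the other jars, the lids and the rest of the bench are left where they are.

Things in the scene. Friction and masses are not known exactly. Their poses are not given: they have to be found in the camera images.
- jig: Aluminium jig fixed to the bench, plate 12 mm thick, x -75 to 130, y -130 to 190 mm in its own frame. Origin on the bench under the centre of the carrier's nest as it starts; x is the carrier's forward direction (roughly away from the robot), y left, z up. The cam's pivot is at x 43, y 120 mm.
- v_block (a point): Top centre of the blue V-block at the forward end of the jig (x 55 to 106, y -50 to 50 mm in the jig's frame, 75 mm high) that receives the jar.
- low_mark (a point): Green dot, 18 mm across, on the jig's plate, 12 mm above the bench, 105 mm behind the pivot: the handle points over it at the cam's low point. A red dot 75 mm ahead of the pivot (jig's +x) marks the high point.
- cam (a joint): Cam angle about its upright pivot, rad. 0 = low point: handle along the jig's -x, over the green mark. 3.14 = high point: handle along +x, carrier blocked. Grows clockwise from above: from high, the handle goes to low counter-clockwise by way of the jig's +y (left) side. Stops at -0.6 and 3.5; starts 2.3 to 3.3; stays where left (friction 3.3 N at the peg). Full carrier travel needs within 0.4 of 0.
- cam_pivot (a point): On the cam's pivot axis, 52 mm above the bench, at the top of the hub; all of the cam but the peg lies below 54 mm. The steel cam disc is 80 mm in diameter, its centre 22 mm off the pivot on the side away from the handle, 22 to 40 mm above the bench.
- cam_peg (a point): On the axis of the upright black peg at the end of the dark steel cam handle, 75 mm from the pivot, 75 mm above the bench. The peg is 16 mm in diameter and stands free from 54 mm (top of the handle bar, which is 16 mm wide) to 95 mm above the bench.
- slide (a joint): Travel of the carrier along the jig's +x, m. 0 = back (start), 0.044 = fully home at its stop. Sliding friction about 2.5 N, no spring. Its brass follower, on a steel lug to the left at y 120 mm, meets the cam after 3 mm when the cam is at its high point.
- push_face (a point): Centre of the width of the upright rear face of the orange push block of the carrier, 55 mm above the bench. The face looks along the jig's -x, is 90 mm wide and reaches from 20 to 75 mm above the bench; it starts at x -53 mm in the jig's frame and is free behind.
- jar: Open glass jar, 56 mm in diameter, 50 mm high, 0.12 kg, standing loose in the carrier's nest (60 mm square, floor 32 mm above the bench, walls 12 mm high), 82 mm high at its rim; origin at the centre of its underside.
- jar_a: Open glass jar as above, on the bench to the right of the jig; leave alone.
- jar_b: Open glass jar as above, on the bench to the left of and beyond the jig; leave alone.
- lid_a: White jar lid, 58 mm in diameter, 15 mm high, lying on the right part of the jig's plate; leave alone.
- lid_b: White jar lid as above, on the bench at the near right corner of the jig; leave alone.
- spatula: Spatula with red handle, 240 mm long, lying across the bench beyond the V-block; leave alone.
- cap_bin: Open purple bin, 160 x 220 x 85 mm, far left; leave alone.
- glove_box: Yellow carton, 120 x 230 x 75 mm, far right; leave alone.
There are look-alikes about, which are no part of the job. Leave any red look-alike of the jar alone.

How it is judged:
By the outcome, as a careful person would: the job done as asked, in the order asked, and still so for the second after the job is handed in, with the robot touching nothing.
It also fails if it takes over 58 s, if anything falls off the work surface, if the arm or the gripper's body presses on something with over 40 N, if the wrist force passes 120 N, or if a joint passes its speed limit or range.

### The arm

A 7-joint arm with a two-finger parallel gripper is mounted at the origin on the work surface. World frame = base frame: x ahead of the robot, y to its left, z up, the work surface at z = 0. Lengths are in m, angles in rad, forces in N, time in s.
With the tool pointing down it reaches from about 0.425 to 0.925 m from the base axis. Payload 6.8 kg.
Tool frame: the origin (TCP) lies midway between the tips of the shut fingers; the grasp point (between the pads) lies 19 mm behind it; z points along the fingers, y is the line along which they close (so a half turn about z gives the same grasp; the last joint's range is limited). The gripper opens to 85 mm and grips with 20 to 120 N. Pads are 22 mm wide; open, the fingers measure 114 mm over their backs; the gripper's body (76 mm by 85 mm) begins 54 mm behind the grasp point. The pads swing forward as they close: fully open they stand 13 mm farther back than shut.
Start: joints at [-1.322, 0.477, 0.022, 1.555, -0.011, 1.109, -0.083], TCP at [0.236, 0.633, 0.231] pointing down, gripper open.
Joint ranges: [-2.96, 2.96], [-0.34, 2.1], [-1.41, 1.46], [0.24, 2.44], [-1.37, 4.51], [0.17, 1.92], [-2.96, 2.96]. Speed limits (rad/s): [2.39, 2.39, 3.14, 3.14, 3.14, 3.14, 3.14].

### API

Orientations are given as a rotation vector (axis times angle).
In Python, from bench import r gives the robot as it stands. The module is installed in compiled form; this text tells all that it offers.
- The arm moves only by the tool apply_moves, never from a script. Its argument "rows" is a list of rows, each a list of 6 numbers: the shift along the tool's x, y, z scaled (see below), then the turn, a rotation vector about the tool's x, y, z scaled (see below). A call has 1 to 5 rows; each row is the pose to reach, as a shift and turn from the pose commanded when the call began, along the tool's axes at that moment; what a row does not reach only later rows make up. The controller multiplies each number of a shift by 0.25 m and each number of a turn by 90 degrees. A row lasts 1/8 s, in which the tool goes at most 62.5 mm and 10.7 degrees, less where a joint would pass 70% of its speed; a pose out of reach is approached as far as the arm can. A call with a number of a shift or a turn outside -1 to 1 is refused whole. A call with a gripper value outside its range is refused whole. "claw" is the opening, from 0 (shut) to 1 (fully open), set as the call begins (left out, the last holds). The fingers move at their own pace and stop on an object; "newtons" is the grip in N (left out, the last holds). Time passes only in rows, so rows that repeat a pose let the fingers close. It gives the time, the measured TCP pose, the force, the opening and the grip force at its end, in the units of the state.
- r.get_obs(): the state, without advancing time (a new reading comes with each control period).
- r.grab_frame(name): name is "side" or "top" or "wrist"; returns a dict with "pixels" (384x512x3 uint8, red, green, blue), "intrinsics" (3x3 intrinsics, pixels), "eye" and "attitude" of the camera in the world. Camera axes: x right, y up, looking along -z (the intrinsics and any distortion apply to the point x, -y, -z); pixel columns grow to the right and rows downward; lengths in m; the calibration is good to about 2 mm. A picture is of the moment at which its call begins. There is no depth.
- r.hand_in(): hands the job in; it is judged then, once.
Trained networks look in a picture, given as the dict that the camera call returned (one of the last four; its "shot" number tells which), for a name from the list of things; names that differ only in an ending like _2 or _b are one class to them, and where a whole thing is asked for, a point or a joint stands for the part that bears it (a point fixed in the world has none). Each returns a list of dicts, best first, with "conf" (0 to 1); they miss things now and then, are a little off and sometimes report something else, mostly with a low value. They report only what shows in the picture. A call takes as long as a camera call. They do not tell look-alikes from the thing itself.
- r.search_frame(picture, thing): "rect" ([left, top, width, height] in pixels, round what is visible of it).
- r.outline_of(picture, thing): "pixels" (384x512 bool, what is visible of it) and "rect" ([left, top, width, height] in pixels, round what is visible of it).
- r.landmark_of(picture, thing): "point" ([column, row] in pixels: a listed point, or the origin of a listed thing).
The state is a dict: "clock": time; "joints": joint angles; "qvel": joint speeds; "tau": joint torques, N m; "tcp_pos": TCP position; "orientation": TCP orientation; "contact_force": force on the tool from outside, world axes, zero at the start; "moment": the same for the moment, N m; "grip_width": finger opening in m; "gripper_force": force on a finger pad.
Only numpy, scipy, OpenCV 4.12 (cv2) and the standard library are available. Lean on these libraries where they do the work, as an engineer would, in place of code of your own. Each camera call takes 0.05 s, during which the arm holds its last target. There are 200 camera calls.

## Working session

There is one attempt and no reset: what is moved stays moved. The work goes in short steps, Python scripts to look and compute and a tool call to move; the robot and the scene stay as the last step left them, time stands still between calls to the robot, and variables do not carry over. Pictures are saved under pics/ and viewed, at most 10 in all, crops included, and the job is handed in when it is done.

Besides the shell and the picture viewer there is one more tool, called after "Request:" as name(argument=value, ...), one argument or row to a line, values as JSON. apply_moves: Moves the arm, as the interface text tells. Its arguments: {"type":"object","properties":{"rows":{"type":"array","items":{"type":"array","items":{"type":"number"}}},"claw":{"type":"number"},"newtons":{"type":"number"}},"required":["rows"]}

```bash
mkdir -p pics; cat > h.py <<'E'
import numpy as np, cv2
from scipy.spatial.transform import Rotation as R
from bench import r
def att(f):
    a=np.array(f["attitude"],float)
    return a if a.shape==(3,3) else (R.from_rotvec(a).as_matrix() if a.size==3 else R.from_quat(a).as_matrix())
def ray(f,p):
    K=np.array(f["intrinsics"]); v=np.linalg.inv(K)@[p[0],p[1],1]
    return np.array(f["eye"]),att(f)@[v[0],-v[1],-v[2]]
def atz(f,p,z):
    e,d=ray(f,p); return e+d*(z-e[2])/d[2]
def save(f,n): cv2.imwrite(n,f["pixels"][:,:,::-1])
E
python3 - <<'E'
from h import *
print(r.get_obs())
Z=dict(v_block=.075,low_mark=.012,cam_pivot=.052,cam_peg=.075,push_face=.055,jar=.032,jig=0,lid_a=.0,spatula=0)
ims=[]
for n in("side","top"):
    f=r.grab_frame(n); ims.append(f["pixels"])
    print(n,{k:v for k,v in f.items() if k!="pixels"})
    for t in Z:
        for d in r.landmark_of(f,t)[:3]: print(t,round(d["conf"],2),np.round(d["point"],1),np.round(atz(f,d["point"],Z[t]),4))
    save(f,f"pics/{n}0.png")
E
```

```text
{'clock': 0.0, 'joints': array([-1.32210753,  0.47780199,  0.02229809,  1.55644405, -0.01150435,
        1.109294  , -0.08307648]), 'qvel': array([ 9.37097410e-04,  4.29619692e-04,  8.82391205e-04, -6.01343747e-05,
        6.23102101e-04,  3.73142928e-04,  6.07936885e-04]), 'tau': array([ 1.19599019e-03, -5.96461558e+01,  1.60876472e+00, -2.81191528e+01,
        1.25004954e-02,  9.79997450e-03, -1.42532480e-05]), 'tcp_pos': array([0.23553785, 0.63194369, 0.23032676]), 'orientation': array([-5.57312751e-01, -3.09154791e+00,  2.83928917e-03]), 'contact_force': array([-0.22199386, -0.19768416, -0.411447  ]), 'moment': array([ 0.02294582, -0.01552338, -0.00875727]), 'gripper_force': 0.0, 'grip_width': 0.08514023874311398}
side {'intrinsics': array([[368.52141046,   0.        , 255.05240359],
       [  0.        , 368.52141046, 194.79242786],
       [  0.        ,   0.        ,   1.        ]]), 'eye': array([ 0.00383383, -0.90213275,  0.99111466]), 'attitude': array([ 0.81896551, -0.23627574, -0.54254182]), 'shot': 1}
v_block 0.61 [257.5 174.1] [0.6315 0.0589 0.075 ]
low_mark 0.91 [205.5 
[... 814 characters left out ...]
 'shot': 2}
v_block 0.73 [236.5 176.2] [0.6178 0.0566 0.075 ]
low_mark 0.63 [212.3 233.3] [0.4321 0.1396 0.012 ]
cam_pivot 0.61 [205.2 199.8] [0.5411 0.1617 0.052 ]
cam_peg 0.74 [186.7 187.4] [0.5786 0.2213 0.075 ]
push_face 0.94 [243.  220.5] [0.4721 0.0336 0.055 ]
jar 0.78 [291.9 193.1] [ 0.5697 -0.1304  0.032 ]
jar 0.66 [246.5 259. ] [0.3462 0.0211 0.032 ]
jar 0.66 [288.8 232.1] [ 0.4368 -0.1195  0.032 ]
jig 0.68 [162.1 180.5] [0.6168 0.3227 0.    ]
jig 0.59 [246.1 207.8] [0.5224 0.0262 0.    ]
jig 0.17 [187.  184.6] [0.6028 0.2345 0.    ]
lid_a 0.59 [289.5 231.4] [ 0.4418 -0.1239  0.    ]
lid_a 0.52 [268.  196.3] [ 0.5634 -0.0495  0.    ]
spatula 0.84 [242.5 152.7] [0.7194 0.0417 0.    ]
```

```bash
python3 - <<'E'
import cv2
a=cv2.imread("pics/side0.png")[110:290,130:350]; b=cv2.imread("pics/top0.png")[120:300,130:350]
import numpy as np
cv2.imwrite("pics/both.png",cv2.resize(np.vstack([a,b]),None,fx=1.65,fy=1.65,interpolation=2)) 
cv2.imwrite("pics/sidec.png",cv2.resize(a,None,fx=3.3,fy=3.3,interpolation=2))
cv2.imwrite("pics/topc.png",cv2.resize(b,None,fx=3.3,fy=3.3,interpolation=2))
E
```

```text
(no output)
```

View pics/sidec.png

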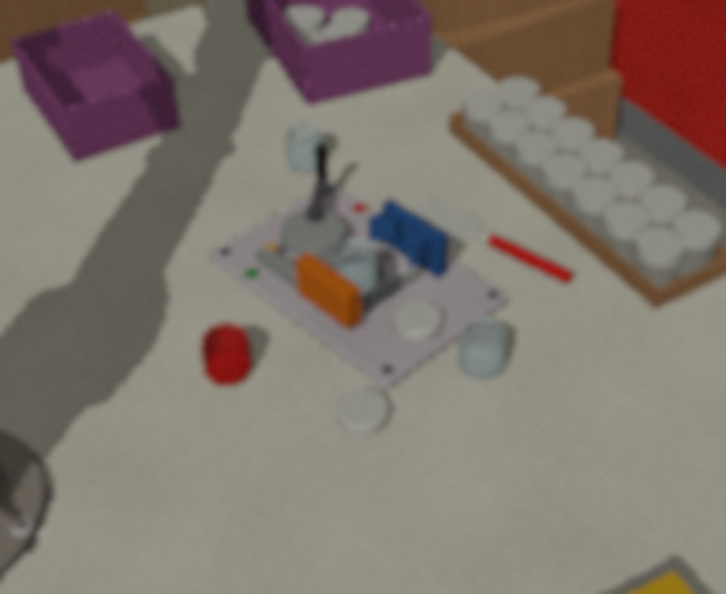

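View pics/topc.png

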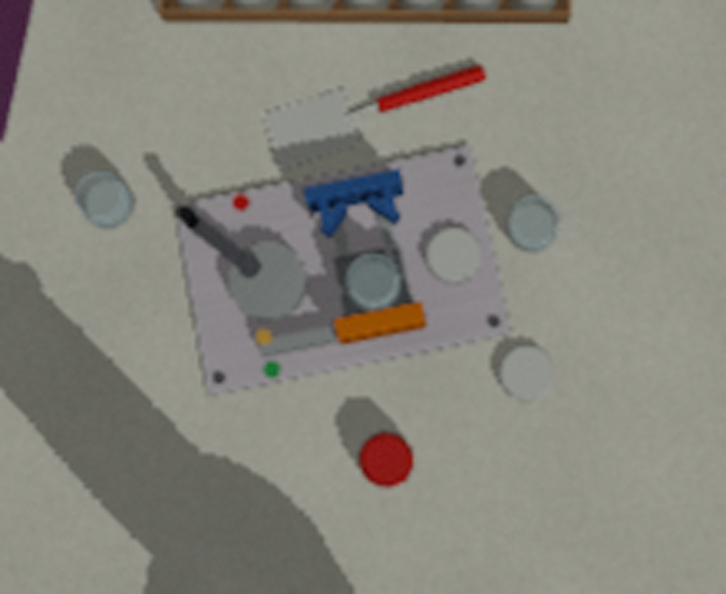

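The side crop shows the cam disc with its peg at about (322,160), the orange block at (328,290), the blue V-block at (410,237) and the green dot at (251,272). In the top crop, the jar standing in the nest is at (373,280) and the peg at (187,215). Green and red dots are at (272,369) and (240,202).

Jar candidates in the top crop:
- Nest jar (373,280): sits in the carrier, so this is the one meant.
- Red look-alike (386,460): behind the push block, leave alone.
- Jars at (530,222) and (105,198): jar_a and jar_b.

Next I fit the jig pose from both views.

```bash
cat > fit.py <<'E'
from h import *
from scipy.optimize import least_squares
def proj(f,P):
    q=att(f).T@(np.array(P)-np.array(f["eye"])); K=np.array(f["intrinsics"])
    u=K@np.array([q[0],-q[1],-q[2]]); return u[:2]/u[2]
J=dict(green=(-.062,.12,.012),red=(.118,.12,.012),push_face=(-.053,0,.055),v_block=(.0805,0,.075),cam_pivot=(.043,.12,.052))
def jw(p,P): c,s=np.cos(p[2]),np.sin(p[2]); return np.array([p[0]+c*P[0]-s*P[1],p[1]+s*P[0]+c*P[1],P[2]])
def blob(f,lo,hi,near,rad=14):
    h=cv2.cvtColor(f["pixels"],cv2.COLOR_RGB2HSV); m=cv2.inRange(h,lo,hi)
    yy,xx=np.nonzero(m); k=np.hypot(xx-near[0],yy-near[1])<rad
    return np.array([xx[k].mean(),yy[k].mean()]) if k.sum()>1 else None
E
python3 - <<'E'
from fit import *
obs=[]
near={"side":((206,192.5),(239,173)),"top":((212.4,231.8),(202.7,181.2))}
pegs=[];F={}
for n in("side","top"):
    f=r.grab_frame(n);F[n]=f
    g=blob(f,(45,90,30),(85,255,255),near[n][0],6); rd=blob(f,(0,110,60),(6,255,255),near[n][1],6)
    for k,v in(("green",g),("red",rd)):
        if v is not None: obs.append((n,k,v,1))
    for k in("push_face","v_block","cam_pivot","cam_peg"):
        d=r.landmark_of(f,k)
        if not d: continue
        if k=="cam_peg": pegs.append((n,d[0]["point"]))
        else: obs.append((n,k,d[0]["point"],.5))
# peg top by eye, z .095
def res(p):
    o=[w*(proj(F[n],jw(p,J[k]))-v) for n,k,v,w in obs]
    return np.concatenate(o)
s=least_squares(res,[.525,.04,.15],loss="soft_l1")
print(s.x,np.degrees(s.x[2]))
for n,k,v,w in obs: print(n,k,np.round(v,1),np.round(proj(F[n],jw(s.x,J[k]))-v,1))
def pr(c):
    P=jw(s.x,(.043-.075*np.cos(c[0]),.12+.075*np.sin(c[0]),.075)); return np.concatenate([proj(F[n],P)-v for n,v in pegs])
for c0 in(2.3,2.8):
    c=least_squares(pr,[c0]); print("cam",c.x,c.fun)
for k in J: print(k,jw(s.x,J[k]).round(4))
for n in F: print(n, "peg", pegs)
E
```

```text
[0.52537649 0.03631741 0.22204669] 12.722338425583843
side red [238.5 172.5] [ 0.2 -0.2]
side push_face [225.8 198. ] [ 1.8 -0.7]
side v_block [255.4 176.4] [-3.1  0.7]
side cam_pivot [224.8 171.6] [0.3 1.3]
top green [211.9 231.5] [ 0.5 -0. ]
top red [202.5 181. ] [-0.2 -0.1]
top push_face [246.7 220.4] [-1.  -0.4]
top v_block [236.2 175.9] [1.  4.4]
top cam_pivot [206.8 200.3] [-1.9 -0.4]
cam [3.80549875] [-11.55063912 -43.97876861  28.27792208  -5.88282616]
cam [3.80546781] [-11.55070096 -43.97911239  28.27730055  -5.88312254]
green [0.4385 0.1397 0.012 ]
red [0.6141 0.1794 0.012 ]
push_face [0.4737 0.0246 0.055 ]
v_block [0.6039 0.054  0.075 ]
cam_pivot [0.5409 0.1628 0.052 ]
side peg [('side', [254.7, 210.8]), ('top', [185.9, 184.6])]
top peg [('side', [254.7, 210.8]), ('top', [185.9, 184.6])]
```

```bash
cat > go.py <<'E'
from fit import *
P=np.array([0.52537649,0.03631741,0.22204669])
def row(pos,yaw):  # yaw: world angle (deg) of tool y, tool pointing down
    o=r.get_obs(); A=R.from_rotvec(o["orientation"]); a=np.radians(yaw)
    y=np.array([np.cos(a),np.sin(a),0]); z=np.array([0,0,-1.]); B=R.from_matrix(np.c_[np.cross(y,z),y,z])
    s=A.inv().apply(np.array(pos)-o["tcp_pos"])/.25; t=(A.inv()*B).as_rotvec()/(np.pi/2)
    print("row",np.round(s,3),np.round(t,3))
def camrow(phi,lead,z=.062,rad=.075): # phi deg jig of the handle; lead = clockwise distance finger centre to peg axis
    f=np.radians(phi); q=(.043+rad*np.cos(f)+lead*np.sin(f),.12+rad*np.sin(f)-lead*np.cos(f),z)
    w=jw(P,q); print(phi,w.round(4),end=" "); row(w,phi-90+np.degrees(P[2]))
E
python3 - <<'E'
from go import *
camrow(44.5,.034,.2)
E
```

```text
44.5 [0.6101 0.2075 0.2   ] row [-1.997 -1.07   0.125] [-0.    -0.     1.137]
```

Request:
apply_moves(
  rows=[
    [-1,-0.53,0.06,0,0,0.55],
    [-1,-0.53,0.06,0,0,0.55],
    [-1,-0.53,0.06,0,0,0.55],
    [-1,-0.53,0.06,0,0,0.55],
    [-1,-0.53,0.06,0,0,0.55],
  ],
  claw=0,
  newtons=20,
)

```text
clock: 2.12
tcp_pos: [0.4265, 0.4174, 0.2165]
orientation: [1.812, 2.565, 0.0]
contact_force: [0.0, 0.7, -0.2]
grip_width: 0.0001
gripper_force: 0.0
```

```bash
python3 - <<'E'
from go import *
camrow(44.5,.034,.2)
E
```

```text
44.5 [0.6101 0.2075 0.2   ] row [-1.037  0.411  0.068] [0.001 0.    0.581]
```

Request:
apply_moves(
  rows=[
    [-1,0.4,0.07,0,0,0.58],
    [-1,0.4,0.07,0,0,0.58],
    [-1,0.4,0.07,0,0,0.58],
    [-1,0.4,0.07,0,0,0.58],
    [-1,0.4,0.07,0,0,0.58],
  ],
)

```text
clock: 2.75
tcp_pos: [0.6061, 0.2153, 0.1991]
orientation: [2.756, 1.502, 0.001]
contact_force: [-1.2, 1.2, 1.0]
grip_width: -0.0001
gripper_force: 0.0
```

```bash
python3 - <<'E'
from go import *
f=r.grab_frame("wrist"); save(f,"pics/w1.png"); print(f["eye"],r.get_obs()["joints"])
for t,z in dict(cam_peg=.075,cam_pivot=.052,low_mark=.012,v_block=.075,push_face=.055).items():
    for d in r.landmark_of(f,t)[:2]: print(t,round(d["conf"],2),np.round(d["point"],1),atz(f,d["point"],z).round(4))
camrow(44.5,.034,.2); camrow(44.5,.034,.062)
E
```

```text
[0.64412261 0.27652724 0.34079411] [-0.8201105   0.49768323  0.5330145   1.69662829 -0.28415755  1.02447916
 -0.77077717]
cam_peg 0.92 [238.8 193.2] [0.5826 0.224  0.075 ]
cam_pivot 0.86 [238.6 257.8] [0.5381 0.1622 0.052 ]
low_mark 0.8 [182.2 297. ] [0.4357 0.1398 0.012 ]
44.5 [0.6101 0.2075 0.2   ] row [-0.035  0.058 -0.005] [-0.001 -0.     0.01 ]
44.5 [0.6101 0.2075 0.062 ] row [-0.035  0.059  0.547] [-0.001 -0.     0.01 ]
```

View pics/w1.png

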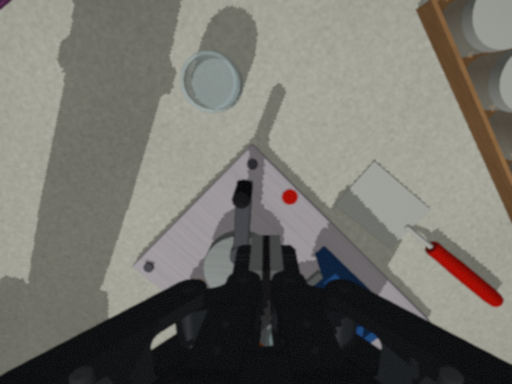

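Wrist view: peg at (240,193), red dot at (290,197), and the shut fingers at (265,250) to the clockwise side of the peg. The 76 mm peg–pivot distance checks. I descend there.

```bash
sed -i 's/^P=.*/P=np.array([0.5235,0.0363,0.222])/' go.py; python3 - <<'E'
from go import *
camrow(41.5,.036,.2); camrow(41.5,.036)
E
```

```text
41.5 [0.6121 0.2026 0.2   ] row [-0.047  0.076 -0.005] [-0.001 -0.     0.044]
41.5 [0.6121 0.2026 0.062 ] row [-0.048  0.076  0.547] [-0.001 -0.     0.044]
```

Request:
apply_moves(
  rows=[
    [-0.05,0.08,0,0,0,0.04],
    [-0.05,0.08,0.2,0,0,0.04],
    [-0.05,0.08,0.4,0,0,0.04],
    [-0.05,0.08,0.54,0,0,0.04],
    [-0.05,0.08,0.54,0,0,0.04],
  ],
)

```text
clock: 3.68
tcp_pos: [0.6118, 0.1981, 0.0614]
orientation: [-2.796, -1.431, 0.009]
contact_force: [-1.0, 0.2, 0.4]
grip_width: 0.0002
gripper_force: 0.0
```

```bash
python3 - <<'E'
from go import *
for p in (43,49,55,61,67): camrow(p,.0225)
E
```

```text
43 [0.5999 0.2121 0.062 ] row [ 0.018 -0.072 -0.002] [-0.002  0.003 -0.017]
49 [0.5944 0.2182 0.062 ] row [ 0.025 -0.104 -0.002] [-0.002  0.003 -0.083]
55 [0.5883 0.2237 0.062 ] row [ 0.028 -0.136 -0.002] [-0.002  0.003 -0.15 ]
61 [0.5816 0.2285 0.062 ] row [ 0.028 -0.169 -0.002] [-0.002  0.003 -0.217]
67 [0.5745 0.2326 0.062 ] row [ 0.025 -0.202 -0.002] [-0.002  0.003 -0.283]
```

Request:
apply_moves(
  rows=[
    [0.02,-0.07,0,0,0,-0.02],
    [0.025,-0.105,0,0,0,-0.08],
    [0.028,-0.135,0,0,0,-0.15],
    [0.028,-0.17,0,0,0,-0.215],
    [0.025,-0.2,0,0,0,-0.28],
  ],
)

```text
clock: 4.3
tcp_pos: [0.5784, 0.2349, 0.0665]
orientation: [2.409, 2.013, 0.008]
contact_force: [2.7, -1.0, -1.3]
grip_width: 0.0004
gripper_force: 1.7
```

```bash
python3 - <<'E'
from go import *
f=r.grab_frame("wrist"); save(f,"pics/w2.png")
for d in r.landmark_of(f,"cam_peg")[:2]: print(round(d["conf"],2),np.round(d["point"],1),atz(f,d["point"],.075).round(4))
for p in (67,73,81,89,97,105): camrow(p,.0225)
E
```

```text
0.75 [220.9 267.5] [0.5558 0.2353 0.075 ]
67 [0.5745 0.2326 0.062 ] row [-0.012 -0.01   0.017] [ 0.002 -0.002 -0.001]
73 [0.5671 0.2359 0.062 ] row [-0.004 -0.042  0.017] [ 0.002 -0.002 -0.068]
81 [0.5566 0.2391 0.062 ] row [ 0.001 -0.085  0.017] [ 0.002 -0.002 -0.157]
89 [0.5458 0.2408 0.062 ] row [-0.    -0.129  0.017] [ 0.002 -0.001 -0.246]
97 [0.5349 0.241  0.062 ] row [-0.008 -0.172  0.017] [ 0.002 -0.001 -0.334]
105 [0.5241 0.2397 0.062 ] row [-0.021 -0.214  0.016] [ 0.002 -0.001 -0.423]
```

View pics/w2.png

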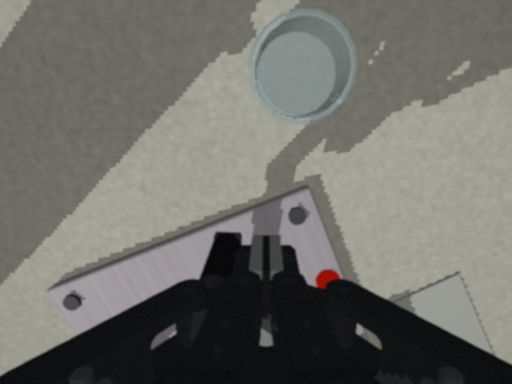

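Peg at (222,260), in contact with the left finger and moving with it. I continue the arc.

Request:
apply_moves(
  rows=[
    [-0.004,-0.042,0.017,0,0,-0.07],
    [0,-0.085,0.017,0,0,-0.155],
    [0,-0.13,0.017,0,0,-0.245],
    [-0.01,-0.17,0.017,0,0,-0.335],
    [-0.02,-0.215,0.017,0,0,-0.42],
  ],
)

```text
clock: 5.03
tcp_pos: [0.525, 0.2399, 0.0617]
orientation: [1.63, 2.682, 0.008]
contact_force: [4.4, -0.7, -0.4]
grip_width: 0.0001
gripper_force: 1.7
```

```bash
python3 - <<'E'
from go import *
for p in (105,113,121,129,137,145): camrow(p,.0225)
E
```

```text
105 [0.5241 0.2397 0.062 ] row [ 0.001 -0.004 -0.001] [ 0.004  0.    -0.003]
113 [0.5135 0.2369 0.062 ] row [ 0.011 -0.047 -0.001] [ 0.004  0.    -0.092]
121 [0.5034 0.2326 0.062 ] row [ 0.014 -0.09  -0.002] [ 0.004  0.001 -0.181]
129 [0.4941 0.2269 0.062 ] row [ 0.011 -0.134 -0.002] [ 0.004  0.001 -0.27 ]
137 [0.4856 0.2201 0.062 ] row [ 0.002 -0.177 -0.002] [ 0.004  0.001 -0.359]
145 [0.4782 0.2121 0.062 ] row [-0.012 -0.218 -0.002] [ 0.004  0.001 -0.448]
```

Request:
apply_moves(
  rows=[
    [0.01,-0.047,0,0,0,-0.09],
    [0.014,-0.09,0,0,0,-0.18],
    [0.01,-0.135,0,0,0,-0.27],
    [0,-0.178,0,0,0,-0.36],
    [-0.01,-0.22,0,0,0,-0.45],
  ],
)

```text
clock: 5.65
tcp_pos: [0.4774, 0.2129, 0.0617]
orientation: [0.6, 3.079, 0.007]
contact_force: [3.1, 2.4, -0.2]
grip_width: 0.0002
gripper_force: 1.6
```

```bash
python3 - <<'E'
from go import *
for p in (145,153,161,168,175,180): camrow(p,.0225)
E
```

```text
145 [0.4782 0.2121 0.062 ] row [-0.004 -0.002 -0.001] [0.003 0.003 0.003]
153 [0.4719 0.2031 0.062 ] row [ 0.006 -0.044 -0.001] [ 0.003  0.003 -0.086]
161 [0.4669 0.1934 0.062 ] row [ 0.01  -0.088 -0.002] [ 0.003  0.003 -0.175]
168 [0.4637 0.1844 0.062 ] row [ 0.008 -0.126 -0.002] [ 0.003  0.003 -0.253]
175 [0.4617 0.175  0.062 ] row [ 0.002 -0.164 -0.002] [ 0.002  0.003 -0.331]
180 [0.4609 0.1683 0.062 ] row [-0.006 -0.19  -0.002] [ 0.002  0.003 -0.386]
```

Request:
apply_moves(
  rows=[
    [0.006,-0.044,0,0,0,-0.085],
    [0.01,-0.088,0,0,0,-0.175],
    [0.008,-0.126,0,0,0,-0.25],
    [0.002,-0.164,0,0,0,-0.33],
    [-0.006,-0.19,0,0,0,-0.385],
  ],
)

```text
clock: 6.28
tcp_pos: [0.4595, 0.1682, 0.0613]
orientation: [-0.343, 3.12, 0.003]
contact_force: [-0.7, 3.4, 2.3]
grip_width: 0.0002
gripper_force: 1.8
```

```bash
python3 - <<'E'
from go import *
for n in("wrist","top"):
    f=r.grab_frame(n); save(f,f"pics/{n}3.png")
    for t,z in dict(cam_peg=.075,cam_pivot=.052,low_mark=.012,push_face=.055).items():
        for d in r.landmark_of(f,t)[:1]: print(n,t,round(d["conf"],2),np.round(d["point"],1),atz(f,d["point"],z).round(4))
camrow(180,.0225);camrow(180,.042); camrow(180,.042,.13)
E
```

```text
wrist low_mark 0.95 [230.6 177. ] [0.4374 0.1412 0.012 ]
top cam_peg 0.75 [207.3 220.9] [0.4676 0.1495 0.075 ]
top cam_pivot 0.87 [204.2 200.6] [0.5384 0.165  0.052 ]
top low_mark 0.9 [210.1 231.4] [0.4385 0.1473 0.012 ]
top push_face 0.75 [245.9 222.9] [0.4641 0.0239 0.055 ]
180 [0.4609 0.1683 0.062 ] row [-0.009  0.003 -0.009] [ 0.     0.    -0.004]
180 [0.4566 0.1873 0.062 ] row [-0.009  0.081 -0.009] [ 0.     0.    -0.004]
180 [0.4566 0.1873 0.13  ] row [-0.009  0.081 -0.281] [ 0.     0.    -0.004]
```

View pics/wrist3.png

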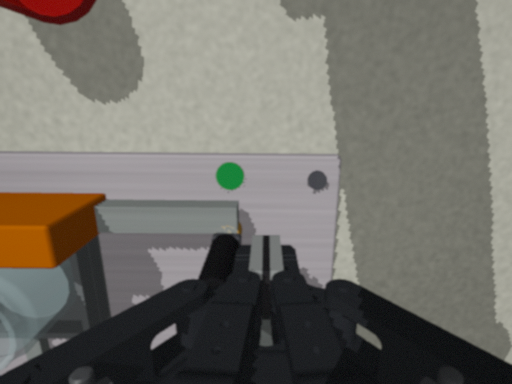

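Wrist view: the handle/peg at (222,245) points toward the green mark at (230,176), with the finger to its right and plate edges level with the tool. The cam is at about 0. I back off, lift, and go behind the orange block, keeping clear of the red jar.

Request:
apply_moves(
  rows=[
    [0,0.08,0,0,0,0],
    [0,0.08,-0.15,0,0,0],
    [0,0.08,-0.28,0,0,0],
    [0,0.08,-0.28,0,0,0],
  ],
)

```text
clock: 7.28
tcp_pos: [0.4557, 0.1864, 0.1314]
orientation: [-0.338, 3.12, 0.001]
contact_force: [0.3, 0.3, -0.9]
grip_width: 0.0002
gripper_force: 0.0
```

```bash
python3 - <<'E'
from go import *
f=r.grab_frame("top")
for t,z in dict(cam_peg=.075,jar=.05).items():
    for d in r.landmark_of(f,t)[:4]: print(t,round(d["conf"],2),np.round(d["point"],1),atz(f,d["point"],z).round(4))
for z in(.13,.042):
  w=jw(P,(-.088,0,z)); print(w); row(w,90+np.degrees(P[2]))
E
```

```text
cam_peg 0.63 [208.6 224.9] [0.4545 0.1449 0.075 ]
jar 0.77 [244.7 205. ] [0.5248 0.029  0.05  ]
jar 0.62 [163.4 180.3] [0.6073 0.306  0.05  ]
jar 0.61 [245.8 262.1] [0.3358 0.0226 0.05  ]
jar 0.59 [292.  190.2] [ 0.5764 -0.1295  0.05  ]
[0.4376596  0.01692407 0.13      ]
row [ 0.207 -0.644 -0.005] [-0.    -0.001 -0.004]
[0.4376596  0.01692407 0.042     ]
row [ 0.206 -0.644  0.347] [-0.    -0.001 -0.004]
```

Request:
apply_moves(
  rows=[
    [0.2,-0.2,-0.02,0,0,0],
    [0.2,-0.4,-0.02,0,0,0],
    [0.2,-0.64,0,0,0,0],
    [0.2,-0.64,0,0,0,0],
    [0.2,-0.64,0.1,0,0,0],
  ],
)

```text
clock: 8.05
tcp_pos: [0.4407, 0.0188, 0.1044]
orientation: [-0.336, 3.122, 0.0]
contact_force: [0.8, -0.5, -1.0]
grip_width: 0.0002
gripper_force: 0.0
```

```bash
python3 - <<'E'
from go import *
for n in ("wrist",):
    f=r.grab_frame(n); save(f,f"pics/{n}4.png")
for x in(-.088,-.068,-.064):
  w=jw(P,(x,0,.042)); print(w); row(w,90+np.degrees(P[2]))
E
```

```text
[0.4376596  0.01692407 0.042     ]
row [ 0.002 -0.008  0.237] [ 0.    -0.003 -0.004]
[0.45716879 0.02132769 0.042     ]
row [-0.078 -0.008  0.236] [ 0.    -0.003 -0.004]
[0.46107062 0.02220842 0.042     ]
row [-0.094 -0.008  0.236] [ 0.    -0.003 -0.004]
```

View pics/wrist4.png

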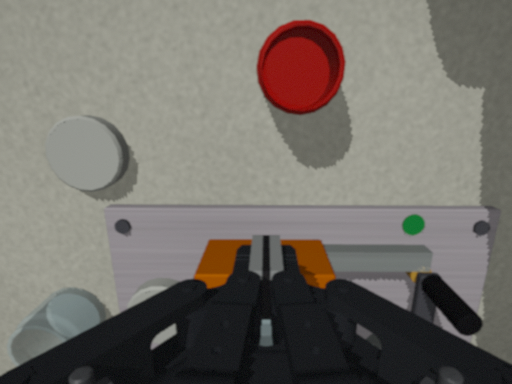

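```bash
python3 - <<'E'
from go import *
f=r.grab_frame("wrist"); c,s=np.cos(P[2]),np.sin(P[2])
for n,p,z in(("orange rear L",(210,241),.075),("orange rear R",(324,241),.075),("green",(413,225),.012),("peg top",(466,320),.095),("peg base",(426,284),.054),("plate corner",(494,207),.012),("plate cornerR",(106,206),.012),("red",(302,85),.02)):
    w=atz(f,p,z)-[P[0],P[1],0]; print(n,np.round([c*w[0]+s*w[1],-s*w[0]+c*w[1]],4))
for d in r.landmark_of(f,"push_face"): print(d, atz(f,d["point"],.055))
E
```

```text
orange rear L [-0.082  -0.0303]
orange rear R [-0.0816  0.0369]
green [-0.066  0.12 ]
peg top [-0.0419  0.1151]
peg base [-0.039   0.1133]
plate corner [-0.0807  0.1816]
plate cornerR [-0.0833 -0.1225]
red [-0.1716  0.0277]
```

Wrist view: the orange block's rear face has its lower edge at row 241 between columns 210 and 324, with the fingertips at (266,250) behind it. The peg base at (426,284) lines up behind the pivot toward the green mark (413,225), so the cam is within 0.1 rad of low. The red jar at (302,68) is well clear. I descend, then push.

Request:
apply_moves(
  rows=[
    [0.01,-0.008,0.1,0,0,0],
    [0.01,-0.008,0.2,0,0,0],
    [0.01,-0.008,0.235,0,0,0],
    [-0.03,-0.008,0.235,0,0,0],
    [-0.05,-0.008,0.235,0,0,0],
  ],
)

```text
clock: 8.82
tcp_pos: [0.4544, 0.0204, 0.0468]
orientation: [-0.34, 3.121, 0.0]
contact_force: [0.6, -0.1, 0.2]
grip_width: -0.0001
gripper_force: 0.0
```

Request:
apply_moves(
  rows=[
    [-0.015,0,0,0,0,0],
    [-0.03,0,0,0,0,0],
    [-0.045,0,0,0,0,0],
    [-0.06,0,0,0,0,0],
    [-0.075,0,0,0,0,0],
  ],
)

```text
clock: 9.45
tcp_pos: [0.4706, 0.0236, 0.0457]
orientation: [0.339, -3.122, 0.0]
contact_force: [-2.4, -1.0, 1.3]
grip_width: -0.0001
gripper_force: 1.3
```

```bash
python3 - <<'E'
from go import *
for x in(-.04,-.03,-.024,-.02):
  w=jw(P,(x,0,.042)); print(x,w); row(w,90+np.degrees(P[2]))
E
```

```text
-0.04 [0.48448164 0.02749276 0.042     ]
row [-0.057  0.003  0.015] [-0.    -0.001 -0.004]
-0.03 [0.49423623 0.02969457 0.042     ]
row [-0.097  0.003  0.015] [-0.    -0.001 -0.004]
-0.024 [0.50008898 0.03101566 0.042     ]
row [-0.121  0.004  0.015] [-0.    -0.001 -0.004]
-0.02 [0.50399082 0.03189638 0.042     ]
row [-0.137  0.004  0.015] [-0.    -0.001 -0.004]
```

Contact at about 2.6 N, the expected slide friction. I keep going slowly.

Request:
apply_moves(
  rows=[
    [-0.015,0,0,0,0,0],
    [-0.03,0,0,0,0,0],
    [-0.045,0,0,0,0,0],
    [-0.06,0,0,0,0,0],
    [-0.075,0,0,0,0,0],
  ],
)

```text
clock: 10.07
tcp_pos: [0.4893, 0.0276, 0.0457]
orientation: [0.339, -3.123, 0.0]
contact_force: [-3.1, -3.1, 0.2]
grip_width: 0.0004
gripper_force: 1.3
```

Request:
apply_moves(
  rows=[
    [-0.01,0,0,0,0,0],
    [-0.02,0,0,0,0,0],
    [-0.03,0,0,0,0,0],
    [-0.04,0,0,0,0,0],
  ],
)

```text
clock: 10.58
tcp_pos: [0.499, 0.03, 0.0457]
orientation: [0.339, -3.123, 0.0]
contact_force: [-0.6, -3.3, -0.5]
grip_width: 0.0002
gripper_force: 1.3
```

Request:
apply_moves(
  rows=[
    [-0.008,0,0,0,0,0],
    [-0.016,0,0,0,0,0],
    [-0.02,0,0,0,0,0],
    [-0.02,0,0,0,0,0],
  ],
)

```text
clock: 11.08
tcp_pos: [0.5037, 0.031, 0.0458]
orientation: [0.339, -3.123, 0.0]
contact_force: [-3.0, -2.4, 0.8]
grip_width: 0.0003
gripper_force: 1.7
```

```bash
python3 - <<'E'
from go import *
for n in ("side","top"):
    f=r.grab_frame(n); save(f,f"pics/{n}5.png")
    for t,z in dict(cam_peg=.075,jar=.032,push_face=.055).items():
        for d in r.landmark_of(f,t)[:1]: print(t,round(d["conf"],2),np.round(d["point"],1),atz(f,d["point"],z).round(4))
a=cv2.imread("pics/side5.png")[140:230,180:300];b=cv2.imread("pics/top5.png")[150:240,180:300]
cv2.imwrite("pics/c5.png",cv2.resize(np.hstack([a,b]),None,fx=3.3,fy=3.3,interpolation=2))
E
```

```text
cam_peg 0.49 [208.9 175.5] [0.4657 0.1574 0.075 ]
jar 0.76 [199.3 223.5] [ 0.3305 -0.0188  0.032 ]
push_face 0.63 [236.5 191.5] [0.5189 0.0346 0.055 ]
cam_peg 0.62 [208.2 220.9] [0.4676 0.1466 0.075 ]
jar 0.77 [163.7 177.8] [0.6197 0.3097 0.032 ]
```

View pics/c5.png

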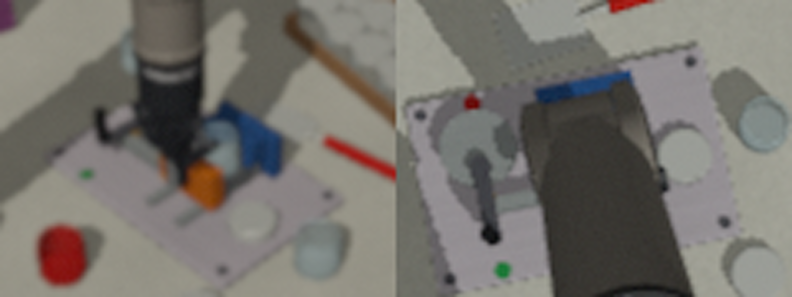

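Side half: the finger is pushing the orange block at (205,185) and the jar stands near the blue V-block at (245,140). Top half: the handle at (490,235) points over the green dot (503,270). The stop is not reached yet, so I push on.

Request:
apply_moves(
  rows=[
    [-0.008,0,0,0,0,0],
    [-0.016,0,0,0,0,0],
    [-0.02,0,0,0,0,0],
    [-0.02,0,0,0,0,0],
  ],
)

```text
clock: 11.98
tcp_pos: [0.5036, 0.031, 0.045]
orientation: [0.338, -3.113, 0.002]
contact_force: [-15.5, -3.4, 11.5]
grip_width: 0.0001
gripper_force: 8.1
```

Request:
apply_moves(
  rows=[
    [-0.006,0,0,0,0,0],
    [-0.01,0,0,0,0,0],
    [-0.01,0,0,0,0,0],
  ],
)

```text
clock: 12.35
tcp_pos: [0.5035, 0.031, 0.0445]
orientation: [0.337, -3.108, 0.003]
contact_force: [-21.0, -5.7, 15.9]
grip_width: -0.0001
gripper_force: 11.0
```

A hard stop at 0.5036: the force rises with no travel. I back off, then lift.

Request:
apply_moves(
  rows=[
    [0.03,0,0,0,0,0],
    [0.1,0,0,0,0,0],
    [0.17,0,0,0,0,0],
    [0.17,0,-0.25,0,0,0],
    [0.17,0,-0.5,0,0,0],
  ],
)

```text
clock: 12.98
tcp_pos: [0.4705, 0.0245, 0.1726]
orientation: [-0.341, 3.121, 0.001]
contact_force: [2.2, 0.1, 0.5]
grip_width: -0.0004
gripper_force: 0.0
```

Request:
apply_moves(
  rows=[
    [0,0.5,-0.2,0,0,0],
    [0,1,-0.2,0,0,0],
    [0,1,-0.2,0,0,0],
    [0,1,-0.2,0,0,0],
    [0,1,-0.2,0,0,0],
  ],
)

```text
clock: 13.6
tcp_pos: [0.4151, 0.2746, 0.2226]
orientation: [-0.353, 3.118, 0.009]
contact_force: [-0.1, -1.5, -0.6]
grip_width: -0.0006
gripper_force: 0.0
```

```bash
python3 - <<'E'
from go import *
c,s=np.cos(P[2]),np.sin(P[2])
for n in ("side","top"):
    f=r.grab_frame(n); save(f,f"pics/{n}6.png")
    for t,z in dict(cam_peg=.075,push_face=.055,jar=.032).items():
        for d in r.landmark_of(f,t)[:4]:
            w=atz(f,d["point"],z)-[P[0],P[1],0]; print(n,t,round(d["conf"],2),np.round([c*w[0]+s*w[1],-s*w[0]+c*w[1]],4))
a=cv2.imread("pics/side6.png")[140:230,180:300];b=cv2.imread("pics/top6.png")[150:240,180:300]
cv2.imwrite("pics/c6.png",cv2.resize(np.hstack([a,b]),None,fx=3.3,fy=3.3,interpolation=2))
E
```

```text
side cam_peg 0.87 [-0.0358  0.1182]
side cam_peg 0.72 [ 0.1218 -0.0939]
side push_face 0.87 [-0.0111  0.0118]
side jar 0.76 [-0.1999 -0.014 ]
side jar 0.59 [0.0366 0.0018]
side jar 0.54 [0.1064 0.2179]
top cam_peg 0.59 [-0.0408  0.1176]
top push_face 0.61 [-0.017  -0.0014]
top jar 0.79 [ 0.0226 -0.1771]
top jar 0.77 [-0.1783  0.0209]
top jar 0.49 [ 0.0466 -0.0036]
top jar 0.48 [0.1464 0.2448]
```

View pics/c6.png

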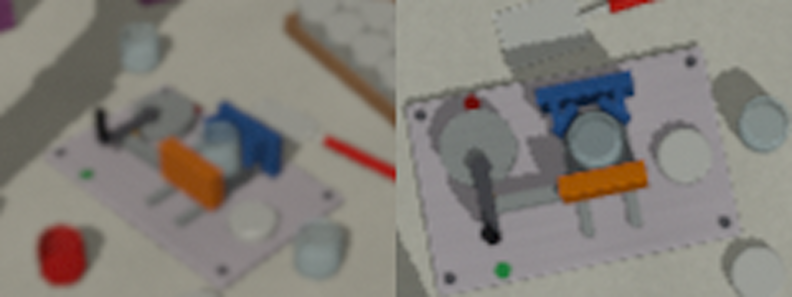

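Top half: the jar stands upright in the nest at (595,138), against the V-block (590,95), and the orange block is forward at (602,182). The handle end (490,237) points over the green dot (503,270). Everything else is unmoved and the arm is clear, so I hand in.

```bash
python3 -c "
from bench import r
print(r.hand_in())"
```

```text
the job is handed in; nothing more can be done
None
```

The job is handed in: the cam was pushed round to within about 0.1 rad of its low point, then the carrier was pushed against its hard stop, with the jar upright in the V-block and the other jars and lids where they were in the last pictures.

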